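# Peel the top sample tray off the stack and show it over the light pad

## Robot

A 6-joint arm with a two-finger parallel gripper is mounted at the origin on the work surface. World frame = base frame: x ahead of the robot, y to its left, z up, the work surface at z = 0. Lengths are in m, angles in rad, forces in N, time in s.
With the tool pointing down it reaches from about 0.3 to 0.825 m from the base axis. Payload 5.4 kg.
Tool frame: the origin (TCP) lies at the centre of the arm's flange, where the gripper is bolted on; the fingertips stand 190 mm ahead of it and the grasp point (between the pads) lies 171 mm ahead of it (grasp_offset is the distance from the TCP to the grasp point, in m); z points along the fingers, y is the line along which they close (so a half turn about z gives the same grasp; the last joint's range is limited). The gripper opens to 92 mm and grips with 3 to 60 N. Pads are 20 mm wide; open, the fingers measure 128 mm over their backs; the gripper's body (75 mm by 189 mm) begins 69 mm behind the grasp point.
Start: joints at [-1.366, 0.158, 1.597, -0, 1.386, -0.21], TCP at [0.232, -0.526, 0.405] pointing down, gripper open.
Joint ranges: [-2.91, 2.91], [-0.94, 2.29], [0.18, 2.7], [-1.29, 4.43], [0.17, 2.64], [-3, 3]. Speed limits (rad/s): [2.57, 2.57, 3.14, 3.14, 3.14, 3.14].

## Interface

Orientations are given as a rotation vector (axis times angle).
In Python, from plant import * gives the robot as it stands.
- The arm moves only by the tool move_arm, never from a script. Its argument "motion" is a list of rows, each an object of numbers: "dx", "dy", "dz": the shift along the tool's x, y, z in m; "yaw": the turn about the tool's z in rad; "gripper": the finger opening in m, from 0 to 0.0919. A call has 1 to 8 rows; each row shifts and turns the commanded pose from where the row before left it, along the tool's axes as they then stand; what a row does not reach is not made up. A row lasts 1/8 s, in which the tool goes at most 62.5 mm and 10.7 degrees, less where a joint would pass 70% of its speed; a pose out of reach is approached as far as the arm can. A call with a gripper value outside its range is refused whole. The fingers move at their own pace and stop on an object; the grip force is fixed at half the most. Time passes only in rows, so rows that do not move let the fingers close. It gives the time, the measured TCP pose, the force, the opening and the grip force at its end, in the units of the state.
- get_state(): the state, without advancing time (a new reading comes with each control period).
- snapshot(name): name is "scene" or "top"; returns the picture (480x640x3 uint8, red, green, blue); there is no depth.
- camera_model(name): a dict with "vfov" (degrees; the focal length in pixels is half the picture's height over the tangent of half this angle, whatever the lens; pixels are square), "cx", "cy" (the principal point, pixels), "k1" (the pictures are not rectified: a ray, as slopes to the right and down, at radius r is drawn at 1 + k1 r^2 times it, then the intrinsics apply), "R" (3x3) and "t" (3): a world point X has camera coordinates R X + t. Camera axes: x right, y down, z forward; pixel columns grow to the right and rows downward; lengths in m; the calibration is good to about 2 mm. A picture is of the moment at which its call begins. camera_model takes no time and is no camera call.
- finish_job(): hands the job in; it is judged then, once.
Trained networks look in the newest picture that a camera, given by its name, has taken for a name from the list of things; names that differ only in an ending like _2 or _b are one class to them, and where a whole thing is asked for, a point or a joint stands for the part that bears it (a point fixed in the world has none). Each returns a list of dicts, best first, with "score" (0 to 1); they miss things now and then, are a little off and sometimes report something else, mostly with a low value. They report only what shows in the picture. A call takes as long as a camera call.
- recognise(camera, thing): "position" ([row, column] in pixels, amid what is visible of it).
The state is a dict: "t": time; "qpos": joint angles; "qvel": joint speeds; "tau": joint torques, N m; "position": TCP position; "eef_rot": TCP orientation; "ft_force": force on the tool from outside, world axes, zero at the start; "torque": the same for the moment, N m; "finger_gap": finger opening in m; "grasp_force": force on a finger pad.
Only numpy, scipy, OpenCV 4.12 (cv2) and the standard library are available. Lean on these libraries where they do the work, as an engineer would, in place of code of your own. Each camera call takes 0.05 s, during which the arm holds its last target. There are 200 camera calls.

## Task

Fold the clear cover of the tray caddy up until it stands upright, then peel the top sample tray off the sticky stack by lifting its tabbed corner first while the opposite corner is still down in the stack. Finish holding that tray level in the air, centred a hand's breadth or more above the inspection light pad and do not let go of it: the program ends while the gripper holds it there. Leave the cover standing upright, the rest of the stack where it is in the caddy, and the other things on the bench undisturbed.

Things in the scene. Friction and masses are not known exactly. Their poses are not given: they have to be found in the camera images.
- caddy: Fixed aluminium tray caddy on the left or right of the bench (light pad on the other side). Base plate 220 x 170 x 8 mm, curb to 18 mm high round the stack; at the far (+x) end a back wall 8 mm thick, 104 mm from the origin, 100 mm high. Origin: underside of the base, below the stack's place; z up, -x towards the robot, yaw up to 0.3 rad.
- cover (a joint): Cover angle, rad: 0 = level over the stack, 1.57 = upright; grows as the near edge is swung up and away from the robot; stop at 2.2; starts at 0 to 0.35. Stiff hinge (0.45 N m friction): stays where left; about 4 N lifts it at the lug. Cover 0.25 kg: clear panel with aluminium edges, 160 mm wide, 8 mm thick, reaching 172 mm from the hinge.
- cover_hinge (a point): Point on the cover's hinge axis at mid-width, 104 mm above the bench, 104 mm from the caddy origin along the caddy's +x. The axis is level, along the caddy's y.
- cover_lug (a point): Centre of the black round lug on the cover's free edge: cylinder 18 mm across, 34 mm long, along the caddy's y, 200 mm from the hinge axis. A neck 16 mm wide joins it to the panel, whose edge is 28 mm from the lug's centre: fingers can close on its two flat ends (34 mm apart) from above at every cover angle, the lug turning between them.
- stack: Rest of the stack: white nested trays as one loose 0.93 kg piece, 158 x 128 mm, 34 mm to the rim, inside the curb with 5 mm play. Origin: centre of underside, axes as the caddy's. Cavity 138 x 108 mm, floor 20 mm above origin. Two sprung nubs in its long walls at x = +45 mm drag on the top tray (4 to 6 N each) until it has risen 6 mm there; a straight pull may tip the stack.
- tray: Top tray, white formed plastic, loose, 0.1 to 0.17 kg: body 130 x 100 mm (x, y), with a flange 158 x 128 mm round its top, 22 to 26 mm above the underside. Origin: centre of its underside; starts seated in the stack, 20 mm above the stack's origin, axes as the stack's, 4 mm play all round.
- tray_tab (a point): Grip point of the tray's upright pull tab (plate 30 mm long, 12 mm thick, 30 mm above the flange): mid-plane, 17 mm above the flange, 13 mm below the tab's top. At (-60, 46, 43) mm in the tray's frame: the corner near the robot, on the tray's left. Its length lies along the tray's diagonal, at -0.656 rad from the tray's x; fingers close across it.
- tray_near (a point): Underside corner of the tray's body below the tab, at (-65, 50, 0) mm in the tray's frame.
- tray_far (a point): Underside corner of the tray's body diagonally opposite to the tab, at (65, -50, 0) mm in the tray's frame; the tray pivots about it when peeled.
- light_pad: Fixed inspection light pad lying on the bench: black plate 190 x 150 x 10 mm with a white lit face. Origin: centre of its underside.
- jar: Bystander, leave alone: small amber screw-top jar, 48 mm across, 70 mm tall; origin at the centre of its underside.
- tape: Bystander, leave alone: roll of paper tape lying flat, 72 mm across, 24 mm high; origin at the centre of its underside.
- screwdriver: Bystander, leave alone: screwdriver lying on the bench, about 200 mm long; origin at the centre of its underside.
- beaker: Bystander, leave alone: open glass beaker, 68 mm across, 85 mm tall; origin at the centre of its underside.
- wash_bottle: Bystander, leave alone: white bottle, 60 mm across, 150 mm tall; origin at the centre of its underside.
- mug: Bystander, leave alone: white mug with a handle, 76 mm across, 90 mm tall; origin at the centre of its underside.
- small_box: Bystander, leave alone: closed yellow plastic box 100 x 65 x 30 mm; origin at the centre of its underside.

How it is judged:
On the way, in this order (a step that is already met when the one before it is completed fails the run):
1. the cover stands upright (within 10 degrees) with the tray still seated (value of joint cover between 1.4 and 1.75 rad and z of tray_near in the frame of stack below 0.026 m), for 0.2 s.
2. the tabbed corner of the tray is at least 20 mm up out of its seat while the opposite corner is less than 8 mm up (z of tray_near in the frame of stack above 0.04 m and z of tray_far in the frame of stack below 0.028 m), for 0.1 s.
At the end, for the whole second after the job is handed in: Cover at 1.40 to 1.75 rad; tray held still by the fingers alone, underside 80 mm or more above the bench, level within 15 degrees, centre within 50 mm of the pad's centre from above; rest of the stack flat and within 15 mm of its start; no bystander moved 30 mm (value of joint cover between 1.4 and 1.75 rad and height (world z) of tray above 0.08 m and height (world z) of tray_far above 0.06 m and horizontal distance between tray and light_pad below 0.05 m and angle between tray's own z axis and vertical below 0.26 rad and contact force between the fingers and tray above 1 N and linear speed of tray below 0.03 m/s and contact force between tray and caddy below 0.1 N and contact force between tray and stack below 0.1 N and contact force between tray and light_pad below 0.1 N and distance of stack from where it was at the start of the episode below 0.015 m and angle between stack's own z axis and vertical below 0.05 rad and distance of each of jar, tape, screwdriver, beaker, wash_bottle, mug, small_box from where it was at the start of the episode below 0.03 m); the arm keeps its last pose, push and grip.
It fails at once if the rest of the stack is lifted, tipped or dragged along (angle between stack's own z axis and vertical above 0.15 rad or distance of stack from where it was at the start of the episode above 0.02 m).
It fails at once if a bystander is disturbed (distance of any of jar, tape, screwdriver, beaker, wash_bottle, mug, small_box from where it was at the start of the episode above 0.04 m or angle between any of jar, beaker, wash_bottle, mug's own z axis and vertical above 0.5 rad).
It also fails if it takes over 64 s, if anything falls off the work surface, if the arm or the gripper's body presses on something with over 40 N, if the wrist force passes 120 N, or if a joint passes its speed limit or range.

## Working session

There is one attempt and no reset: what is moved stays moved. The work goes in short steps, Python scripts to look and compute and a tool call to move; the robot and the scene stay as the last step left them, time stands still between calls to the robot, and variables do not carry over. Pictures are saved under pics/ and viewed, at most 10 in all, crops included, and the job is handed in when it is done.

Besides the shell and the picture viewer there is one more tool, called after ">>>" by a JSON object that holds its "method" and its "body", one argument or row to a line. move_arm: Moves the arm, as the interface text tells. Its arguments: {"type":"object","properties":{"motion":{"type":"array","items":{"type":"object","properties":{"dx":{"type":"number"},"dy":{"type":"number"},"dz":{"type":"number"},"yaw":{"type":"number"},"gripper":{"type":"number"}}}}},"required":["motion"]}

```bash
mkdir -p pics; ls
cat > h.py <<'E'
from plant import *
import numpy as np, cv2
from scipy.spatial.transform import Rotation as Rn
def K(c):
    m=camera_model(c); f=240/np.tan(np.radians(m['vfov'])/2); return m,f
def proj(c,X):
    m,f=K(c); p=np.atleast_2d(X)@np.array(m['R']).T+np.array(m['t']); s=p[:,:2]/p[:,2:]
    s=s*(1+m['k1']*(s**2).sum(1,keepdims=True)); return s*f+[m['cx'],m['cy']]  # col,row
def ray(c,col,row):
    m,f=K(c); d=(np.array([col,row])-[m['cx'],m['cy']])/f; u=d.copy()
    for _ in range(30): u=d/(1+m['k1']*(u@u))
    R=np.array(m['R']); o=-R.T@np.array(m['t']); v=R.T@np.array([u[0],u[1],1]); return o,v
def atz(c,col,row,z):
    o,v=ray(c,col,row); return o+v*(z-o[2])/v[2]
E
python3 - <<'E'
from h import *
for c in ['scene','top']:
    im=snapshot(c); cv2.imwrite(f'pics/{c}0.png',im[:,:,::-1])
    for n in ['caddy','cover_lug','tray_tab','stack','light_pad','cover_hinge','tray','cover']:
        r=recognise(c,n); print(c,n,[(round(q['score'],2),np.round(q['position'])) for q in r[:2]])
    m=camera_model(c);print(-np.array(m['R']).T@m['t'],m['vfov'],m['k1'])
s=get_state();print(s)
E
```

```text
pics
scene caddy [(0.58, array([183., 370.]))]
scene cover_lug [(0.93, array([173., 361.]))]
scene tray_tab [(0.73, array([198., 343.])), (0.71, array([186., 366.]))]
scene stack [(0.97, array([215., 344.]))]
scene light_pad [(0.61, array([309., 255.]))]
scene cover_hinge []
scene tray [(0.62, array([202., 340.]))]
scene cover [(0.72, array([174., 362.]))]
[ 1.01500853 -0.80564806  0.88559396] 46.457730589680466 -0.06624748429670309
top caddy [(0.67, array([228., 240.])), (0.35, array([261., 244.]))]
top cover_lug [(0.89, array([224., 237.])), (0.45, array([228., 243.]))]
top tray_tab [(0.5, array([261., 242.]))]
top stack [(0.41, array([256., 242.]))]
top light_pad [(0.97, array([245., 398.])), (0.66, array([224., 237.]))]
top cover_hinge [(0.92, array([227., 240.]))]
top tray [(0.48, array([260., 242.]))]
top cover [(0.97, array([225., 238.]))]
[ 0.46001431 -0.01045588  1.15747312] 56.24179959372357 0.0039915662893997604
{'t': 0.9, 'qpos': array([-1.36607274e+00,  1.58409284e-01,  1.59699915e+00,  1.00646078e-06,
        1.38620713e+00, -2.10107780e-01]), 'qvel': array([-3.29303298e-04, -8.67846074e-04,  7.04384022e-04, -2.23670412e-04,
       -7.73871521e-05, -2.73167115e-04]), 'tau': array([ 3.22796341e-04, -3.85576630e+01, -3.22369945e+01,  7.02632801e-02,
        3.06488795e-02, -1.09650625e-06]), 'position': array([ 0.23171907, -0.52622641,  0.40469635]), 'eef_rot': array([-3.07423458e+00, -6.46948403e-01, -1.65092055e-06]), 'ft_force': array([-0.1890152 ,  0.28572093,  0.36144551]), 'torque': array([-0.00142846, -0.00099356,  0.02594914]), 'grasp_force': 0.0, 'finger_gap': 0.09185775075984386}
```

View pics/top0.png

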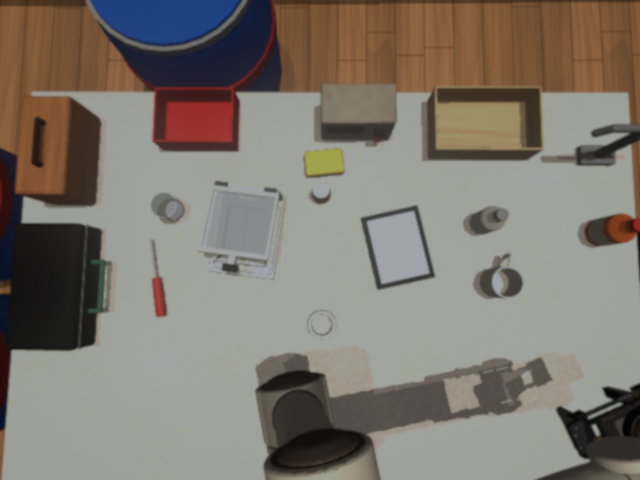

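View pics/scene0.png

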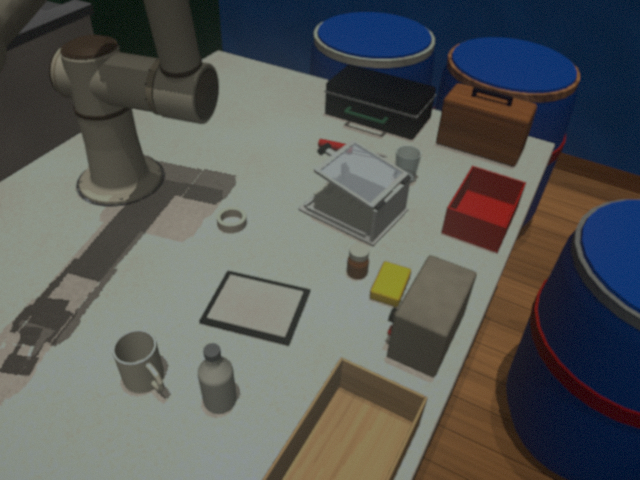

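Run:
```python
import cv2
a=cv2.imread('pics/top0.png')[170:290,185:305]; b=cv2.imread('pics/scene0.png')[130:250,290:420]
a=cv2.resize(a,None,fx=5,fy=5,interpolation=cv2.INTER_CUBIC); b=cv2.resize(b,None,fx=5,fy=5,interpolation=cv2.INTER_CUBIC)
cv2.imwrite('pics/a.png',a);cv2.imwrite('pics/b.png',b)
```

```text
(no output)
```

View pics/a.png

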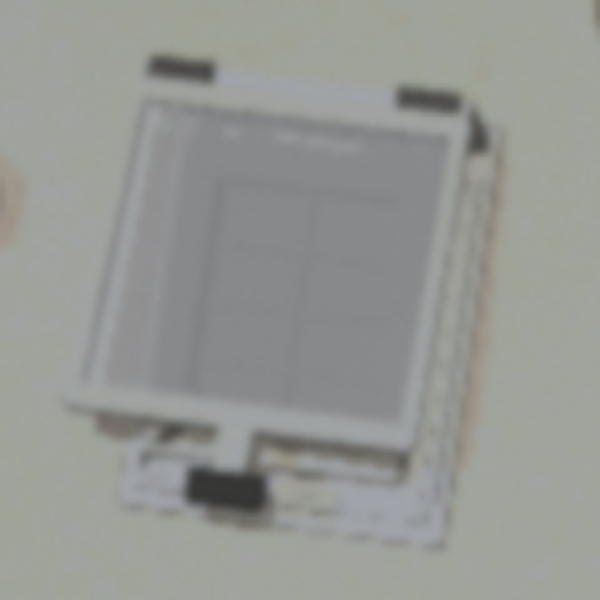

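View pics/b.png

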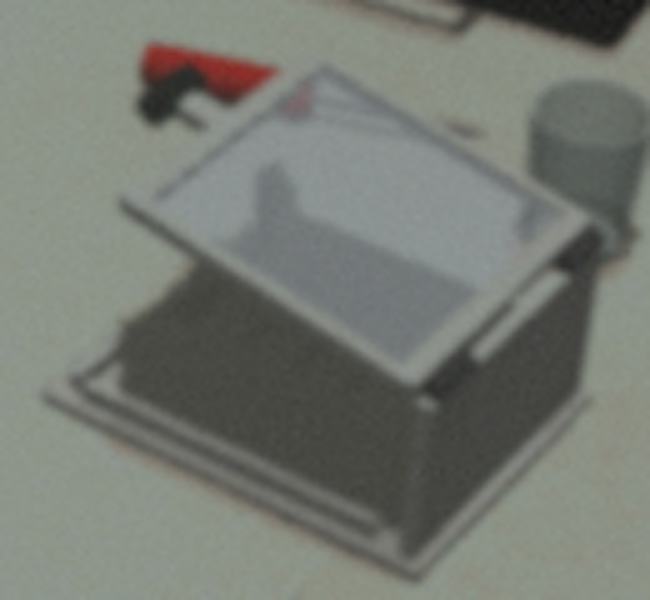

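Top view: lug at about (231,268), hinge barrels at (221,184) and (271,190), caddy at left, yawed a little. I fit the caddy pose and cover angle from both cameras.

```bash
cat > fit.py <<'E'
from h import *
from scipy.optimize import least_squares
top=[('h1',182,68),('h2',429,100),('lug',228,490),('nr',445,548),('nl',120,507)]
sc=[('fr',415,580),('nr0',45,398),('fl',590,400),('lug',168,97)]
def pts(p):
    x,y,w,a,hw=p
    L=lambda X,Y,Z:[x+np.cos(w)*X-np.sin(w)*Y,y+np.sin(w)*X+np.cos(w)*Y,Z]
    return dict(h1=L(.104,hw,.108),h2=L(.104,-hw,.108),lug=L(.104-.2*np.cos(a),0,.104+.2*np.sin(a)),
     nr=L(-.11,-.085,.008),nl=L(-.11,.085,.008),fr=L(.11,-.085,0),nr0=L(-.11,-.085,0),fl=L(.11,.085,0))
def res(p):
    P=pts(p); r=[]
    for n,u,v in top: r+=list(proj('top',P[n])[0]-[185+u/5,170+v/5])
    for n,u,v in sc: r+=list(proj('scene',P[n])[0]-[290+u/5,130+v/5])
    return np.array(r)
if __name__=='__main__':
    s=least_squares(res,[.5,.2,0,.2,.06],loss='soft_l1'); print(s.x, np.round(res(s.x),1))
    P=pts(s.x); print('lug',P['lug'])
    g=np.array([398,246]); print('pad~',atz('top',397.5,246.5,.01))
    for n,u,v in [('bkr',320,192),('tape',321,323),('wash',494,216),('sd',158,290)]: print(n,atz('top',u,v,.05))
    st=get_state(); print(Rn.from_rotvec(st['eef_rot']).as_matrix())
    # pad corners
    im=cv2.imread('pics/top0.png'); print([atz('top',u,v,.01)[:2].round(3) for u,v in [(361,218),(416,207),(434,275),(380,288)]])
E
python3 fit.py
```

```text
[ 0.58974577  0.19864295 -0.1139748   0.18942445  0.05975341] [-0.5 -1.2 -0.4 -1.6  0.1 -1.4 -0.3  0.  -0.7 -0.1 -1.5  0.4 -3.   0.4
 -1.6 -0.4 -0.3  0.1]
lug [np.float64(0.497922859418973), np.float64(0.20915400224202216), np.float64(0.141658734966834)]
pad~ [ 0.55876339 -0.18864556  0.01      ]
bkr [0.69040897 0.01017907 0.05      ]
tape [0.36669847 0.00410148 0.05      ]
wash [ 0.63327552 -0.42019166  0.05      ]
sd [0.4416765 0.407416  0.05     ]
[[ 9.15184374e-01  4.03035435e-01 -3.68756658e-06]
 [ 4.03035435e-01 -9.15184374e-01  2.26266666e-05]
 [ 5.74454510e-06 -2.21937917e-05 -1.00000000e+00]]
[array([ 0.631, -0.095]), array([ 0.661, -0.237]), array([ 0.487, -0.28 ]), array([ 0.453, -0.144])]
```

```bash
cat >> h.py <<'E'
def tri(a,b):
    (o1,v1),(o2,v2)=ray('top',*a),ray('scene',*b)
    v1=v1/np.linalg.norm(v1);v2=v2/np.linalg.norm(v2)
    s=np.linalg.lstsq(np.c_[v1,-v2],o2-o1,rcond=None)[0]
    A,B=o1+s[0]*v1,o2+s[1]*v2; return (A+B)/2,np.linalg.norm(A-B)
def go(G,phi=None):
    "shift (tool axes) to bring grasp point to world G; yaw to bring tool x to angle phi"
    s=get_state(); R=Rn.from_rotvec(s['eef_rot']).as_matrix(); g=s['position']+R@[0,0,.171]
    p=np.arctan2(R[1,0],R[0,0]); yaw=0 if phi is None else -((phi-p+np.pi)%(2*np.pi)-np.pi)
    print('grasp',g.round(4),'phi',round(p,3),'F',s['ft_force'].round(1),'t',s['t'],'gap',round(s['finger_gap'],4),'gf',round(s['grasp_force'],1))
    print('shift',(R.T@(np.array(G)-g)).round(4),'yaw',round(yaw,3))
E
python3 - <<'E'
from h import *
S=lambda u,v:(290+u/5,130+v/5); T=lambda u,v:(185+u/5,170+v/5)
print('lug',tri(T(228,490),S(168,97)))
print('pegR',tri(T(429,100),S(437,385)),'pegL',tri(T(182,68),S(580,245)))
print('nr',tri(T(445,548),S(45,390)))
go([.496,.209,.26])
E
```

```text
lug (array([0.49620931, 0.21055674, 0.14044559]), np.float64(0.0034315533003438387))
pegR (array([0.6834727 , 0.12701573, 0.09811996]), np.float64(0.0021313552598144206)) pegL (array([0.6995628 , 0.24673995, 0.10597116]), np.float64(0.004707906468620416))
nr (array([0.47413451, 0.12829899, 0.00624971]), np.float64(0.007669569776190538))
grasp [ 0.2317 -0.5262  0.2337] phi 0.415 F [-0.2  0.3  0.4] t 0.9 gap 0.0919 gf 0.0
shift [ 0.5382 -0.5663 -0.0263] yaw 0
```

>>> {"method": "move_arm", "body": {
  "motion": [
    {"dx": 0.033, "dy": -0.035, "dz": -0.003},
    {"dx": 0.033, "dy": -0.035, "dz": -0.003},
    {"dx": 0.033, "dy": -0.035, "dz": -0.003},
    {"dx": 0.033, "dy": -0.035, "dz": -0.003},
    {"dx": 0.033, "dy": -0.035, "dz": -0.003},
    {"dx": 0.033, "dy": -0.035, "dz": -0.003},
    {"dx": 0.033, "dy": -0.035, "dz": -0.003},
    {"dx": 0.033, "dy": -0.035, "dz": -0.003}
  ]
}}

```text
$.motion[0]: bad value
```

>>> {"method": "move_arm", "body": {
  "motion": [
    {"dx": 0.033, "dy": -0.035, "dz": -0.003},
    {"dx": 0.033, "dy": -0.035, "dz": -0.003},
    {"dx": 0.033, "dy": -0.035, "dz": -0.003},
    {"dx": 0.033, "dy": -0.035, "dz": -0.003},
    {"dx": 0.033, "dy": -0.035, "dz": -0.003},
    {"dx": 0.033, "dy": -0.035, "dz": -0.003},
    {"yaw": -0.17},
    {"yaw": -0.17}
  ]
}}

```text
$.motion[0]: bad value
```

>>> {"method": "move_arm", "body": {
  "motion": [
    {"yaw": -0.17},
    {"yaw": -0.17},
    {"yaw": -0.17},
    {"yaw": -0.17},
    {"yaw": -0.17},
    {"yaw": -0.17},
    {"yaw": -0.17},
    {"yaw": -0.17}
  ]
}}

```text
$.motion[0]: bad value
```

>>> {"method": "move_arm", "body": {
  "motion": [
    {"yaw": -0.17},
    {"yaw": -0.17},
    {"yaw": -0.17},
    {"yaw": -0.17},
    {"yaw": -0.17},
    {}
  ]
}}

```text
$.motion[0]: bad value
```

```bash
python3 -c "
from h import *
go([.497,.2105,.141],np.pi-.12); print(get_state()['qpos'])"
```

```text
grasp [ 0.2317 -0.5262  0.2337] phi 0.415 F [-0.2  0.3  0.4] t 0.9 gap 0.0919 gf 0.0
shift [ 0.5397 -0.5673  0.0927] yaw -2.607
[-1.36607274e+00  1.58409284e-01  1.59699915e+00  1.00646078e-06
  1.38620713e+00 -2.10107780e-01]
```

>>> {"method": "move_arm", "body": {
  "motion": [
    {"dx": 0.033, "dy": -0.035, "dz": -0.003, "yaw": 0, "gripper": 0.09},
    {"dx": 0.033, "dy": -0.035, "dz": -0.003, "yaw": 0, "gripper": 0.09},
    {"dx": 0.033, "dy": -0.035, "dz": -0.003, "yaw": 0, "gripper": 0.09},
    {"dx": 0.033, "dy": -0.035, "dz": -0.003, "yaw": 0, "gripper": 0.09},
    {"dx": 0.033, "dy": -0.035, "dz": -0.003, "yaw": 0, "gripper": 0.09},
    {"dx": 0.033, "dy": -0.035, "dz": -0.003, "yaw": 0, "gripper": 0.09},
    {"dx": 0.033, "dy": -0.035, "dz": -0.003, "yaw": 0, "gripper": 0.09},
    {"dx": 0.033, "dy": -0.035, "dz": -0.003, "yaw": 0, "gripper": 0.09}
  ]
}}

```text
t: 1.9
position: [0.3607, -0.1621, 0.429]
eef_rot: [3.074, 0.646, 0.001]
ft_force: [1.0, -0.4, 0.6]
finger_gap: 0.0897
grasp_force: 0.0
```

>>> {"method": "move_arm", "body": {
  "motion": [
    {"dx": 0.033, "dy": -0.035, "dz": -0.003, "yaw": 0, "gripper": 0.09},
    {"dx": 0.033, "dy": -0.035, "dz": -0.003, "yaw": 0, "gripper": 0.09},
    {"dx": 0.033, "dy": -0.035, "dz": -0.003, "yaw": 0, "gripper": 0.09},
    {"dx": 0.033, "dy": -0.035, "dz": -0.003, "yaw": 0, "gripper": 0.09},
    {"dx": 0.033, "dy": -0.035, "dz": -0.003, "yaw": 0, "gripper": 0.09},
    {"dx": 0.033, "dy": -0.035, "dz": -0.003, "yaw": 0, "gripper": 0.09},
    {"dx": 0, "dy": 0, "dz": 0, "yaw": -0.17, "gripper": 0.09},
    {"dx": 0, "dy": 0, "dz": 0, "yaw": -0.17, "gripper": 0.09}
  ]
}}

```text
t: 2.9
position: [0.4571, 0.1092, 0.4467]
eef_rot: [2.916, 1.168, -0.0]
ft_force: [0.6, -0.4, 0.3]
finger_gap: 0.0902
grasp_force: 0.0
```

>>> {"method": "move_arm", "body": {
  "motion": [
    {"dx": 0, "dy": 0, "dz": 0, "yaw": -0.17, "gripper": 0.09},
    {"dx": 0, "dy": 0, "dz": 0, "yaw": -0.17, "gripper": 0.09},
    {"dx": 0, "dy": 0, "dz": 0, "yaw": -0.17, "gripper": 0.09},
    {"dx": 0, "dy": 0, "dz": 0, "yaw": -0.17, "gripper": 0.09},
    {"dx": 0, "dy": 0, "dz": 0, "yaw": -0.17, "gripper": 0.09},
    {"dx": 0, "dy": 0, "dz": 0, "yaw": -0.17, "gripper": 0.09},
    {"dx": 0, "dy": 0, "dz": 0, "yaw": -0.17, "gripper": 0.09},
    {"dx": 0, "dy": 0, "dz": 0, "yaw": -0.17, "gripper": 0.09}
  ]
}}

```text
t: 3.9
position: [0.457, 0.1084, 0.4468]
eef_rot: [1.535, 2.741, 0.0]
ft_force: [-0.5, 0.1, 0.1]
finger_gap: 0.0903
grasp_force: 0.0
```

>>> {"method": "move_arm", "body": {
  "motion": [
    {"dx": 0, "dy": 0, "dz": 0, "yaw": -0.17, "gripper": 0.09},
    {"dx": 0, "dy": 0, "dz": 0, "yaw": -0.17, "gripper": 0.09},
    {"dx": 0, "dy": 0, "dz": 0, "yaw": -0.17, "gripper": 0.09},
    {"dx": 0, "dy": 0, "dz": 0, "yaw": -0.17, "gripper": 0.09},
    {"dx": 0, "dy": 0, "dz": 0, "yaw": -0.17, "gripper": 0.09},
    {"dx": 0, "dy": 0, "dz": 0, "yaw": 0, "gripper": 0.09},
    {"dx": 0, "dy": 0, "dz": 0, "yaw": 0, "gripper": 0.09}
  ]
}}

```text
t: 4.78
position: [0.457, 0.1084, 0.4467]
eef_rot: [0.282, 3.129, 0.0]
ft_force: [0.0, -0.1, -0.3]
finger_gap: 0.0898
grasp_force: 0.0
```

```bash
python3 -c "
from h import *
go([.497,.2105,.141],np.pi-.12); print(get_state()['qpos'])"
```

```text
grasp [0.4571 0.1084 0.2757] phi 2.962 F [ 0.  -0.1 -0.3] t 4.775 gap 0.0898 gf 0.0
shift [-0.021   0.1076  0.1347] yaw -0.06
[-2.52456385e-02 -1.49154631e-01  1.82267934e+00  3.36029036e-06
  1.46796635e+00 -1.41645423e+00]
```

>>> {"method": "move_arm", "body": {
  "motion": [
    {"dx": 0, "dy": 0, "dz": 0, "yaw": -0.06, "gripper": 0.09},
    {"dx": -0.009, "dy": 0.035, "dz": 0, "yaw": 0, "gripper": 0.09},
    {"dx": -0.009, "dy": 0.035, "dz": 0, "yaw": 0, "gripper": 0.09},
    {"dx": -0.009, "dy": 0.036, "dz": 0.02, "yaw": 0, "gripper": 0.09},
    {"dx": 0, "dy": 0, "dz": 0.03, "yaw": 0, "gripper": 0.09},
    {"dx": 0, "dy": 0, "dz": 0.03, "yaw": 0, "gripper": 0.09},
    {"dx": 0, "dy": 0, "dz": 0, "yaw": 0, "gripper": 0.09}
  ]
}}

```text
t: 5.65
position: [0.4953, 0.2104, 0.3642]
eef_rot: [-0.185, -3.131, 0.002]
ft_force: [-0.5, -0.7, 0.8]
finger_gap: 0.09
grasp_force: 0.0
```

Run:
```python
from h import *
go([.497,.2105,.141],np.pi-.12)
t=snapshot('top');s=snapshot('scene')
a=cv2.resize(t[170:290,185:305],(480,480),interpolation=2);b=cv2.resize(s[110:230,290:410],(480,480)[:2],interpolation=2)
cv2.imwrite('pics/c.png',cv2.resize(np.hstack([a,b]),(800,400))[:,:,::-1])
```

```text
grasp [0.4944 0.2103 0.1932] phi 3.023 F [-0.5 -0.7  0.8] t 5.65 gap 0.09 gf 0.0
shift [-0.0029  0.0006  0.0522] yaw 0.002
```

View pics/c.png

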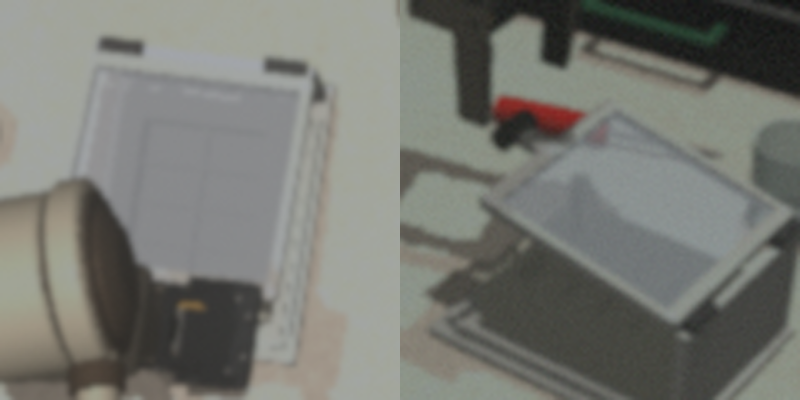

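The gripper stands over the lug, with the fingers straddling it in the scene view: (475,100) and (557,50), lug at (515,130). Descend and close.

>>> {"method": "move_arm", "body": {
  "motion": [
    {"dx": -0.003, "dy": 0, "dz": 0.026, "yaw": 0, "gripper": 0.09},
    {"dx": 0, "dy": 0, "dz": 0.026, "yaw": 0, "gripper": 0.09},
    {"dx": 0, "dy": 0, "dz": 0, "yaw": 0, "gripper": 0.09},
    {"dx": 0, "dy": 0, "dz": 0, "yaw": 0, "gripper": 0.025},
    {"dx": 0, "dy": 0, "dz": 0, "yaw": 0, "gripper": 0.025},
    {"dx": 0, "dy": 0, "dz": 0, "yaw": 0, "gripper": 0.025},
    {"dx": 0, "dy": 0, "dz": 0, "yaw": 0, "gripper": 0.025},
    {"dx": 0, "dy": 0, "dz": 0, "yaw": 0, "gripper": 0.025}
  ]
}}

```text
t: 6.75
position: [0.4992, 0.2102, 0.3148]
eef_rot: [0.183, 3.136, 0.0]
ft_force: [-0.1, 0.2, -1.0]
finger_gap: 0.0423
grasp_force: 0.0
```

Run:
```python
from h import *
go([.497,.2105,.141],np.pi-.12)
```

```text
grasp [0.4992 0.2102 0.1438] phi 3.025 F [-0.1  0.2 -1. ] t 6.75 gap 0.0423 gf 0.0
shift [0.0022 0.     0.0028] yaw 0.003
```

>>> {"method": "move_arm", "body": {
  "motion": [
    {"dx": 0, "dy": 0, "dz": 0.002, "yaw": 0, "gripper": 0.02},
    {"dx": 0, "dy": 0, "dz": 0, "yaw": 0, "gripper": 0.02},
    {"dx": 0, "dy": 0, "dz": 0, "yaw": 0, "gripper": 0.02},
    {"dx": 0, "dy": 0, "dz": 0, "yaw": 0, "gripper": 0.02},
    {"dx": 0, "dy": 0, "dz": 0, "yaw": 0, "gripper": 0.02}
  ]
}}

```text
t: 7.38
position: [0.4992, 0.2105, 0.3126]
eef_rot: [0.183, 3.136, 0.002]
ft_force: [0.8, 5.1, -2.6]
finger_gap: 0.0335
grasp_force: 30.0
```

```bash
python3 -c "
import numpy as np
a=np.linspace(.189,1.58,17)
print(np.c_[-.2*(-np.diff(np.cos(a))),-.2*np.diff(np.sin(a))].round(4)*1000)"
```

```text
[[ -4.  -16.9]
 [ -5.5 -16.5]
 [ -6.9 -16. ]
 [ -8.2 -15.3]
 [ -9.5 -14.5]
 [-10.8 -13.7]
 [-11.9 -12.7]
 [-13.  -11.6]
 [-13.9 -10.4]
 [-14.8  -9.2]
 [-15.5  -7.9]
 [-16.1  -6.5]
 [-16.6  -5.1]
 [-17.   -3.6]
 [-17.3  -2.1]
 [-17.4  -0.6]]
```

>>> {"method": "move_arm", "body": {
  "motion": [
    {"dx": -0.004, "dy": 0, "dz": -0.0169, "yaw": 0, "gripper": 0.02},
    {"dx": -0.0055, "dy": 0, "dz": -0.0165, "yaw": 0, "gripper": 0.02},
    {"dx": -0.0069, "dy": 0, "dz": -0.016, "yaw": 0, "gripper": 0.02},
    {"dx": -0.0082, "dy": 0, "dz": -0.0153, "yaw": 0, "gripper": 0.02},
    {"dx": -0.0095, "dy": 0, "dz": -0.0145, "yaw": 0, "gripper": 0.02},
    {"dx": -0.0108, "dy": 0, "dz": -0.0137, "yaw": 0, "gripper": 0.02},
    {"dx": -0.0119, "dy": 0, "dz": -0.0127, "yaw": 0, "gripper": 0.02},
    {"dx": 0, "dy": 0, "dz": 0, "yaw": 0, "gripper": 0.02}
  ]
}}

```text
t: 8.38
position: [0.556, 0.2036, 0.4184]
eef_rot: [0.184, 3.136, 0.001]
ft_force: [2.0, 4.5, -2.0]
finger_gap: 0.034
grasp_force: 30.0
```

>>> {"method": "move_arm", "body": {
  "motion": [
    {"dx": -0.013, "dy": 0, "dz": -0.0116, "yaw": 0, "gripper": 0.02},
    {"dx": -0.0139, "dy": 0, "dz": -0.0104, "yaw": 0, "gripper": 0.02},
    {"dx": -0.0148, "dy": 0, "dz": -0.0092, "yaw": 0, "gripper": 0.02},
    {"dx": -0.0155, "dy": 0, "dz": -0.0079, "yaw": 0, "gripper": 0.02},
    {"dx": -0.0161, "dy": 0, "dz": -0.0065, "yaw": 0, "gripper": 0.02},
    {"dx": -0.0166, "dy": 0, "dz": -0.0051, "yaw": 0, "gripper": 0.02},
    {"dx": -0.017, "dy": 0, "dz": -0.0036, "yaw": 0, "gripper": 0.02},
    {"dx": -0.0173, "dy": 0, "dz": -0.0021, "yaw": 0, "gripper": 0.02}
  ]
}}

```text
t: 9.38
position: [0.6786, 0.1891, 0.4735]
eef_rot: [-0.183, -3.131, 0.002]
ft_force: [-2.7, 2.3, -1.7]
finger_gap: 0.0334
grasp_force: 30.0
```

>>> {"method": "move_arm", "body": {
  "motion": [
    {"dx": -0.0174, "dy": 0, "dz": -0.0006, "yaw": 0, "gripper": 0.02},
    {"dx": 0, "dy": 0, "dz": 0, "yaw": 0, "gripper": 0.02},
    {"dx": 0, "dy": 0, "dz": 0, "yaw": 0, "gripper": 0.02},
    {"dx": 0, "dy": 0, "dz": 0, "yaw": 0, "gripper": 0.02}
  ]
}}

```text
t: 9.88
position: [0.6958, 0.187, 0.4743]
eef_rot: [-0.183, -3.135, 0.002]
ft_force: [1.6, 1.2, -5.5]
finger_gap: 0.0331
grasp_force: 30.0
```

Run:
```python
from h import *
go([.692,.187,.304],np.pi-.12)
t=snapshot('top');s=snapshot('scene')
a=cv2.resize(t[150:290,175:315],(480,480),interpolation=2);b=cv2.resize(s[70:250,270:450],(480,480)[:2],interpolation=2)
cv2.imwrite('pics/d.png',cv2.resize(np.hstack([a,b]),(800,400))[:,:,::-1])
```

```text
grasp [0.6956 0.1868 0.3033] phi 3.025 F [ 1.6  1.2 -5.5] t 9.875 gap 0.0331 gf 30.0
shift [ 0.0036 -0.0002 -0.0007] yaw 0.003
```

View pics/d.png

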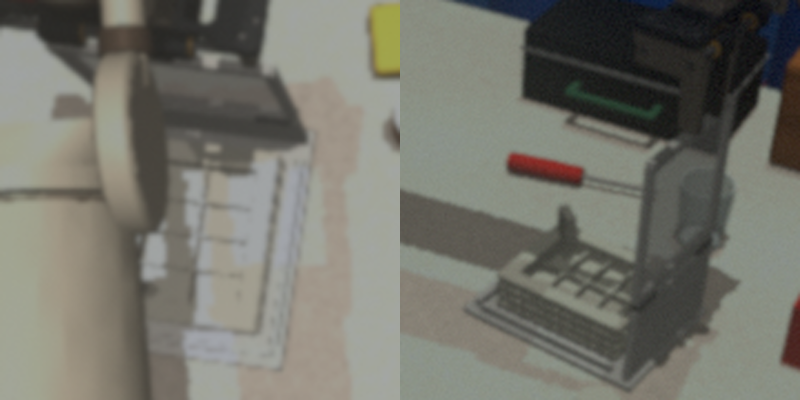

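The cover is upright and the tab is visible in the scene view, at about (566,222) in the crop. Release and back away.

>>> {"method": "move_arm", "body": {
  "motion": [
    {"dx": 0, "dy": 0, "dz": 0, "yaw": 0, "gripper": 0.07},
    {"dx": 0, "dy": 0, "dz": 0, "yaw": 0, "gripper": 0.07},
    {"dx": 0, "dy": 0, "dz": 0, "yaw": 0, "gripper": 0.07},
    {"dx": 0, "dy": 0, "dz": 0, "yaw": 0, "gripper": 0.07},
    {"dx": 0, "dy": 0, "dz": 0, "yaw": 0, "gripper": 0.07},
    {"dx": 0, "dy": 0, "dz": -0.01, "yaw": 0, "gripper": 0.07},
    {"dx": 0.02, "dy": 0, "dz": -0.01, "yaw": 0, "gripper": 0.07},
    {"dx": 0.03, "dy": 0, "dz": 0, "yaw": 0, "gripper": 0.07}
  ]
}}

```text
t: 10.98
position: [0.6465, 0.1927, 0.4971]
eef_rot: [0.184, 3.133, 0.001]
ft_force: [-0.2, -0.1, 0.8]
finger_gap: 0.0701
grasp_force: 0.0
```

>>> {"method": "move_arm", "body": {
  "motion": [
    {"dx": 0.04, "dy": 0.0, "dz": 0, "yaw": 0.11, "gripper": 0.06},
    {"dx": 0.04, "dy": 0, "dz": 0, "yaw": 0.11, "gripper": 0.06},
    {"dx": 0.04, "dy": 0, "dz": 0, "yaw": 0.11, "gripper": 0.06},
    {"dx": 0.04, "dy": 0, "dz": 0, "yaw": 0.11, "gripper": 0.06},
    {"dx": 0.04, "dy": 0, "dz": 0, "yaw": 0.11, "gripper": 0.06},
    {"dx": 0.04, "dy": 0, "dz": 0, "yaw": 0.11, "gripper": 0.06},
    {"dx": 0, "dy": 0, "dz": 0, "yaw": 0, "gripper": 0.06}
  ]
}}

```text
t: 11.85
position: [0.4271, 0.2842, 0.4967]
eef_rot: [1.185, 2.908, 0.002]
ft_force: [0.5, -0.3, -0.2]
finger_gap: 0.0601
grasp_force: 0.0
```

Run:
```python
from h import *
t=snapshot('top');s=snapshot('scene')
for c in ['top','scene']: print(c,[(q['score'],q['position']) for q in recognise(c,'tray_tab')])
go([.53,.25,.2],np.pi-.776)
a=t[170:290,185:305];b=s[130:250,290:410]
cv2.imwrite('pics/e.png',cv2.resize(np.hstack([a,b]),(800,400),interpolation=2)[:,:,::-1])
# predicted tab from caddy fit
w=-.12; o=np.array([.692,.187])-.104*np.array([np.cos(w),np.sin(w)])
X=np.array([-.060,.046]); tab=np.r_[o+[np.cos(w)*X[0]-np.sin(w)*X[1],np.sin(w)*X[0]+np.cos(w)*X[1]],.008+.02+.043]
print(o,tab,proj('top',tab),proj('scene',tab))
```

```text
top [(0.77, [231.8, 243.4])]
scene [(0.89, [192.4, 349.5]), (0.29, [362.3, 138.3])]
grasp [0.4295 0.2824 0.3246] phi 2.364 F [ 1.3 -0.   0.2] t 12.05 gap 0.06 gf 0.0
shift [-0.0943  0.0473  0.1246] yaw -0.001
[0.5887479  0.19945007] [0.53468615 0.252302   0.071     ] [[219.76673074 252.44285917]] [[343.20968349 169.28748185]]
```

View pics/e.png

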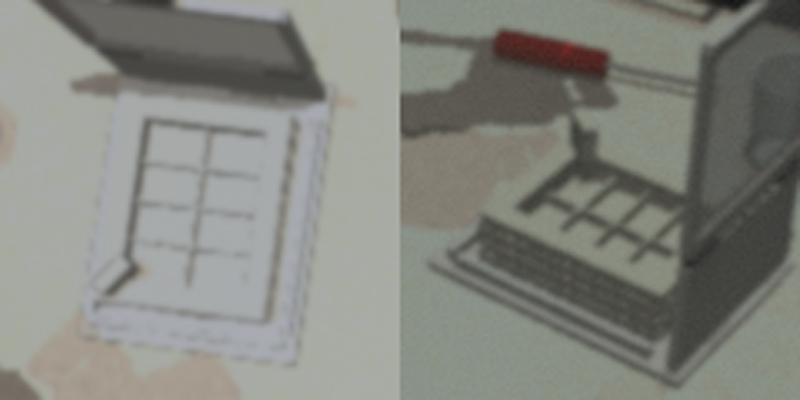

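Run:
```python
from h import *
t=snapshot('top');s=snapshot('scene')
a=cv2.resize(t[235:275,200:240],(400,400),interpolation=2);b=cv2.resize(s[150:190,325:365],(400,400),interpolation=2)
cv2.imwrite('pics/f.png',np.hstack([a,b])[:,:,::-1])
```

```text
(no output)
```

View pics/f.png

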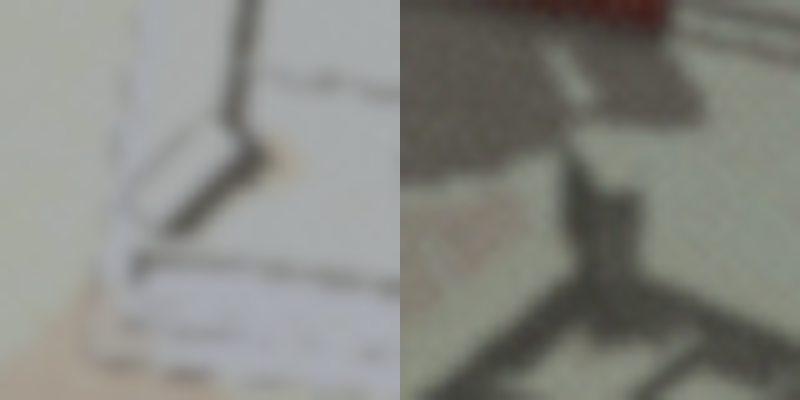

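Run:
```python
from h import *
p=atz('top',200+18.7,235+17.9,.084);print(p)
q=[atz('top',200+u/10,235+v/10,.084)[:2] for u,v in [(210,125),(130,205),(245,150),(165,235)]]
print([np.arctan2(*(q[i]-q[i+1])[::-1]) for i in (0,2)], np.linalg.norm(q[0]-q[1]), np.linalg.norm(q[0]-q[2]))
print(proj('scene',[p[0],p[1],.084])-[325,150])
go([p[0],p[1],.15])
```

```text
[0.53266412 0.25169994 0.084     ]
[np.float64(-0.7642401671132221), np.float64(-0.7338078988422114)] 0.027007895721901733 0.010514065777767175
[[17.68795571 14.90834514]]
grasp [0.4294 0.2823 0.3243] phi 2.364 F [0.3 0.1 0.1] t 12.15 gap 0.0602 gf 0.0
shift [-0.095   0.0506  0.1743] yaw 0
```

>>> {"method": "move_arm", "body": {
  "motion": [
    {"dx": -0.032, "dy": 0.017, "dz": 0, "yaw": 0, "gripper": 0.06},
    {"dx": -0.032, "dy": 0.017, "dz": 0.03, "yaw": 0, "gripper": 0.06},
    {"dx": -0.031, "dy": 0.0165, "dz": 0.03, "yaw": 0, "gripper": 0.06},
    {"dx": 0, "dy": 0, "dz": 0.04, "yaw": 0, "gripper": 0.06},
    {"dx": 0, "dy": 0, "dz": 0.04, "yaw": 0, "gripper": 0.06},
    {"dx": 0, "dy": 0, "dz": 0.034, "yaw": 0, "gripper": 0.06},
    {"dx": 0, "dy": 0, "dz": 0, "yaw": 0, "gripper": 0.06}
  ]
}}

```text
t: 13.02
position: [0.5312, 0.2515, 0.318]
eef_rot: [-1.189, -2.902, 0.007]
ft_force: [0.1, -0.0, 0.4]
finger_gap: 0.0597
grasp_force: 0.0
```

Run:
```python
from h import *
go([.533,.252,.076],np.pi-.765)
```

```text
grasp [0.53   0.2512 0.147 ] phi 2.364 F [ 0.1 -0.   0.4] t 13.025 gap 0.0597 gf 0.0
shift [-0.0018  0.0031  0.071 ] yaw -0.013
```

>>> {"method": "move_arm", "body": {
  "motion": [
    {"dx": -0.001, "dy": 0.001, "dz": 0.025, "yaw": -0.01, "gripper": 0.06},
    {"dx": 0, "dy": 0, "dz": 0.025, "yaw": 0, "gripper": 0.06},
    {"dx": 0, "dy": 0, "dz": 0.015, "yaw": 0, "gripper": 0.06},
    {"dx": 0, "dy": 0, "dz": 0, "yaw": 0, "gripper": 0.06},
    {"dx": 0, "dy": 0, "dz": 0, "yaw": 0, "gripper": 0.06}
  ]
}}

```text
t: 13.65
position: [0.5339, 0.2525, 0.2578]
eef_rot: [1.174, 2.912, 0.002]
ft_force: [-0.6, -0.8, -0.4]
finger_gap: 0.0601
grasp_force: 0.0
```

Run:
```python
from h import *
go([.533,.252,.076],np.pi-.765)
```

```text
grasp [0.5343 0.2526 0.0868] phi 2.375 F [-0.6 -0.8 -0.4] t 13.65 gap 0.0601 gf 0.0
shift [ 0.0006 -0.0013  0.0108] yaw -0.002
```

>>> {"method": "move_arm", "body": {
  "motion": [
    {"dx": 0, "dy": -0.001, "dz": 0.01, "yaw": 0, "gripper": 0.06},
    {"dx": 0, "dy": 0, "dz": 0, "yaw": 0, "gripper": 0.03},
    {"dx": 0, "dy": 0, "dz": 0, "yaw": 0, "gripper": 0.0},
    {"dx": 0, "dy": 0, "dz": 0, "yaw": 0, "gripper": 0.0},
    {"dx": 0, "dy": 0, "dz": 0, "yaw": 0, "gripper": 0.0},
    {"dx": 0, "dy": 0, "dz": 0, "yaw": 0, "gripper": 0.0},
    {"dx": 0, "dy": 0, "dz": 0, "yaw": 0, "gripper": 0.0},
    {"dx": 0, "dy": 0, "dz": 0, "yaw": 0, "gripper": 0.0}
  ]
}}

```text
t: 14.65
position: [0.5327, 0.2518, 0.2467]
eef_rot: [1.174, 2.913, 0.001]
ft_force: [0.8, 1.5, 2.5]
finger_gap: 0.0118
grasp_force: 30.0
```

Run:
```python
from h import *
go([.533,.252,.076],np.pi-.765)
```

```text
grasp [0.5328 0.2519 0.0757] phi 2.375 F [0.8 1.5 2.5] t 14.65 gap 0.0118 gf 30.0
shift [-0.0001  0.0002 -0.0003] yaw -0.001
```

>>> {"method": "move_arm", "body": {
  "motion": [
    {"dx": -0.0011, "dy": 0, "dz": -0.0033, "yaw": 0, "gripper": 0},
    {"dx": -0.0011, "dy": 0, "dz": -0.0033, "yaw": 0, "gripper": 0},
    {"dx": -0.0012, "dy": 0, "dz": -0.0033, "yaw": 0, "gripper": 0},
    {"dx": -0.0012, "dy": 0, "dz": -0.0033, "yaw": 0, "gripper": 0},
    {"dx": 0, "dy": 0, "dz": 0, "yaw": 0, "gripper": 0}
  ]
}}

```text
t: 15.28
position: [0.536, 0.2487, 0.2604]
eef_rot: [-1.176, -2.913, -0.002]
ft_force: [-4.4, 3.2, 2.1]
finger_gap: 0.0118
grasp_force: 30.0
```

>>> {"method": "move_arm", "body": {
  "motion": [
    {"dx": -0.0014, "dy": 0, "dz": -0.0032, "yaw": 0, "gripper": 0},
    {"dx": -0.0014, "dy": 0, "dz": -0.0032, "yaw": 0, "gripper": 0},
    {"dx": -0.0015, "dy": 0, "dz": -0.0032, "yaw": 0, "gripper": 0},
    {"dx": -0.0015, "dy": 0, "dz": -0.0032, "yaw": 0, "gripper": 0},
    {"dx": 0, "dy": 0, "dz": 0, "yaw": 0, "gripper": 0},
    {"dx": 0, "dy": 0, "dz": 0, "yaw": 0, "gripper": 0}
  ]
}}

```text
t: 16.02
position: [0.5402, 0.2444, 0.2725]
eef_rot: [1.175, 2.913, 0.0]
ft_force: [-0.1, 3.8, -0.5]
finger_gap: 0.0115
grasp_force: 30.0
```

Run:
```python
from h import *
go([.533,.252,.076],np.pi-.765)
print(get_state()['torque'])
t=snapshot('top');s=snapshot('scene')
a=cv2.resize(t[170:290,185:305],(400,400),interpolation=2);b=cv2.resize(s[120:220,310:410],(400,400),interpolation=2)
cv2.imwrite('pics/g.png',np.hstack([a,b])[:,:,::-1])
```

```text
grasp [0.5403 0.2444 0.1015] phi 2.375 F [-0.1  3.8 -0.5] t 16.025 gap 0.0115 gf 30.0
shift [0.0106 0.0004 0.0255] yaw -0.002
[ 0.97250258 -0.02245038  0.29542139]
```

View pics/g.png

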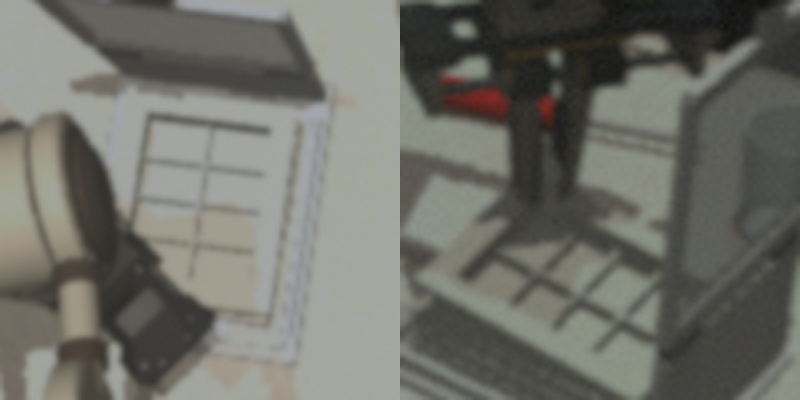

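The tray is visibly tilted: the tabbed corner is up while the far corner is still seated. Peel further before lifting it clear.

>>> {"method": "move_arm", "body": {
  "motion": [
    {"dx": -0.0018, "dy": 0, "dz": -0.0031, "yaw": 0, "gripper": 0},
    {"dx": -0.0018, "dy": 0, "dz": -0.0031, "yaw": 0, "gripper": 0},
    {"dx": -0.0018, "dy": 0, "dz": -0.0031, "yaw": 0, "gripper": 0},
    {"dx": -0.0018, "dy": 0, "dz": -0.0031, "yaw": 0, "gripper": 0},
    {"dx": -0.0018, "dy": 0, "dz": -0.003, "yaw": 0, "gripper": 0},
    {"dx": -0.0018, "dy": 0, "dz": -0.003, "yaw": 0, "gripper": 0},
    {"dx": 0, "dy": 0, "dz": 0, "yaw": 0, "gripper": 0},
    {"dx": 0, "dy": 0, "dz": 0, "yaw": 0, "gripper": 0}
  ]
}}

```text
t: 17.12
position: [0.5478, 0.2369, 0.291]
eef_rot: [1.175, 2.913, 0.0]
ft_force: [-2.9, 3.6, 0.1]
finger_gap: 0.012
grasp_force: 30.0
```

Run:
```python
from h import *
go([.533,.252,.076],np.pi-.765)
print(get_state()['torque'])
t=snapshot('top');s=snapshot('scene')
for c in ['top','scene']:
  for n in ['tray','stack']: print(c,n,[(q['score'],q['position']) for q in recognise(c,n)][:1])
cv2.imwrite('pics/top_b3.png',t[:,:,::-1]);cv2.imwrite('pics/sc_b3.png',s[:,:,::-1])
```

```text
grasp [0.5479 0.2369 0.12  ] phi 2.375 F [-2.9  3.6  0.1] t 17.125 gap 0.012 gf 30.0
shift [0.0212 0.0005 0.044 ] yaw -0.002
[1.00972621 0.3234484  0.21110729]
top tray [(0.72, [223.9, 251.6])]
top stack [(0.64, [261.7, 252.3])]
scene tray [(0.71, [187.3, 351.0])]
scene stack [(0.89, [212.8, 336.5])]
```

>>> {"method": "move_arm", "body": {
  "motion": [
    {"dx": -0.001, "dy": 0, "dz": -0.003, "yaw": 0, "gripper": 0},
    {"dx": -0.001, "dy": 0, "dz": -0.003, "yaw": 0, "gripper": 0},
    {"dx": -0.0015, "dy": 0, "dz": -0.003, "yaw": 0, "gripper": 0},
    {"dx": -0.0015, "dy": 0, "dz": -0.003, "yaw": 0, "gripper": 0},
    {"dx": -0.0015, "dy": 0, "dz": -0.002, "yaw": 0, "gripper": 0},
    {"dx": 0, "dy": 0, "dz": 0, "yaw": 0, "gripper": 0},
    {"dx": 0, "dy": 0, "dz": 0, "yaw": 0, "gripper": 0}
  ]
}}

```text
t: 18.3
position: [0.5528, 0.2324, 0.305]
eef_rot: [1.175, 2.913, 0.001]
ft_force: [-0.2, -0.0, -1.3]
finger_gap: 0.0114
grasp_force: 30.0
```

Run:
```python
from h import *
go([.533,.252,.076],np.pi-.765)
print(get_state()['torque'])
t=snapshot('top');s=snapshot('scene')
a=cv2.resize(t[170:290,185:305],(400,400),interpolation=2);b=cv2.resize(s[140:240,310:410],(400,400),interpolation=2)
cv2.imwrite('pics/i.png',np.hstack([a,b])[:,:,::-1])
```

```text
grasp [0.5529 0.2324 0.134 ] phi 2.375 F [-0.2 -0.  -1.3] t 18.3 gap 0.0114 gf 30.0
shift [0.028  0.0003 0.058 ] yaw -0.002
[ 0.06310885 -0.10673042 -0.00881539]
```

View pics/i.png

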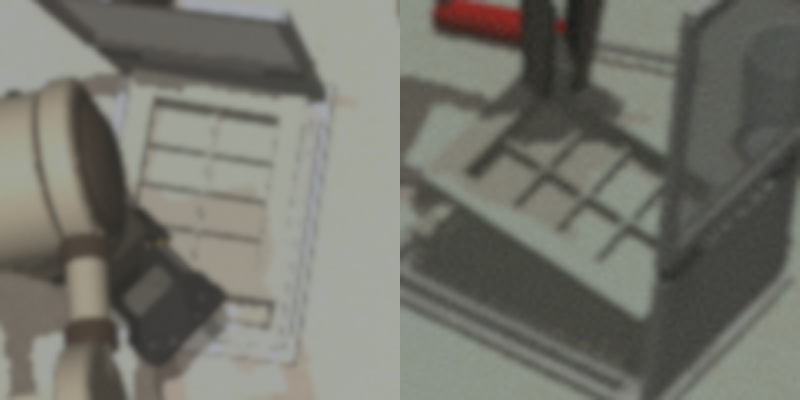

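The wrench is now just the tray's weight, so it hangs free. Lift it.

>>> {"method": "move_arm", "body": {
  "motion": [
    {"dx": 0, "dy": 0, "dz": -0.008, "yaw": 0, "gripper": 0},
    {"dx": 0, "dy": 0, "dz": -0.012, "yaw": 0, "gripper": 0},
    {"dx": 0, "dy": 0, "dz": -0.016, "yaw": 0, "gripper": 0},
    {"dx": 0, "dy": 0, "dz": -0.016, "yaw": 0, "gripper": 0},
    {"dx": 0, "dy": 0, "dz": -0.016, "yaw": 0, "gripper": 0},
    {"dx": 0, "dy": 0, "dz": -0.016, "yaw": 0, "gripper": 0},
    {"dx": 0, "dy": 0, "dz": -0.016, "yaw": 0, "gripper": 0},
    {"dx": 0, "dy": 0, "dz": 0, "yaw": 0, "gripper": 0}
  ]
}}

```text
t: 19.4
position: [0.5529, 0.2325, 0.4067]
eef_rot: [1.174, 2.911, 0.003]
ft_force: [1.1, -0.2, -0.9]
finger_gap: 0.0118
grasp_force: 30.0
```

Run:
```python
from h import *
# tray centre = tab + R(tray yaw)*(.060,-.046); along tool -x by .0755 roughly, b tilt shrinks
s=get_state(); print(s['torque'],s['qpos'])
d=np.array([.060,-.046]); w=-.11; R=np.array([[np.cos(w),-np.sin(w)],[np.sin(w),np.cos(w)]])
C=np.array([.559,-.189])
go(np.r_[C-R@d,.234])
t=snapshot('top');q=snapshot('scene')
cv2.imwrite('pics/top_j.png',t[:,:,::-1]);cv2.imwrite('pics/sc_j.png',q[:,:,::-1])
cv2.imwrite('pics/j.png',cv2.resize(q[60:260,280:480],(600,600),interpolation=2)[:,:,::-1])
```

```text
[ 0.03713303 -0.0676751   0.023664  ] [ 1.96823096e-01  2.19421510e-01  1.52324804e+00  2.09790660e-05
  1.39559980e+00 -6.07216694e-01]
grasp [0.5534 0.2326 0.2357] phi 2.375 F [ 1.1 -0.2 -0.9] t 19.4 gap 0.0118 gf 30.0
shift [-0.2209 -0.3     0.0013] yaw 0
```

View pics/j.png

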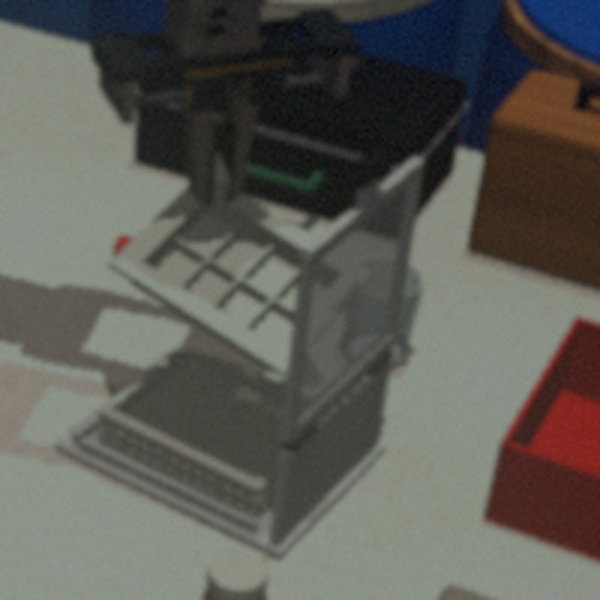

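The tray is out of the stack but tilted (far corner low), and the stack and cover are in place. Carry it to the pad, first drawing it away from the cover.

>>> {"method": "move_arm", "body": {
  "motion": [
    {"dx": 0.009, "dy": -0.009, "dz": 0, "yaw": 0, "gripper": 0},
    {"dx": 0.014, "dy": -0.013, "dz": 0, "yaw": 0, "gripper": 0},
    {"dx": 0.003, "dy": -0.024, "dz": 0, "yaw": 0, "gripper": 0},
    {"dx": -0.016, "dy": -0.016, "dz": 0, "yaw": 0, "gripper": 0},
    {"dx": -0.016, "dy": -0.016, "dz": 0, "yaw": 0, "gripper": 0},
    {"dx": -0.016, "dy": -0.016, "dz": 0, "yaw": 0, "gripper": 0},
    {"dx": -0.016, "dy": -0.016, "dz": 0, "yaw": 0, "gripper": 0},
    {"dx": -0.016, "dy": -0.016, "dz": 0, "yaw": 0, "gripper": 0}
  ]
}}

```text
t: 20.5
position: [0.503, 0.1037, 0.4038]
eef_rot: [-1.174, -2.912, 0.001]
ft_force: [0.3, 1.1, -1.0]
finger_gap: 0.0117
grasp_force: 30.0
```

>>> {"method": "move_arm", "body": {
  "motion": [
    {"dx": -0.017, "dy": -0.016, "dz": 0, "yaw": 0, "gripper": 0},
    {"dx": -0.017, "dy": -0.016, "dz": 0, "yaw": 0, "gripper": 0},
    {"dx": -0.017, "dy": -0.016, "dz": 0, "yaw": 0, "gripper": 0},
    {"dx": -0.017, "dy": -0.016, "dz": 0, "yaw": 0, "gripper": 0},
    {"dx": -0.017, "dy": -0.016, "dz": 0, "yaw": 0, "gripper": 0},
    {"dx": -0.017, "dy": -0.016, "dz": 0, "yaw": 0, "gripper": 0},
    {"dx": -0.017, "dy": -0.016, "dz": 0, "yaw": 0, "gripper": 0},
    {"dx": -0.017, "dy": -0.016, "dz": 0, "yaw": 0, "gripper": 0}
  ]
}}

```text
t: 21.5
position: [0.5123, -0.0826, 0.4039]
eef_rot: [-1.174, -2.912, -0.0]
ft_force: [0.0, 0.4, -1.2]
finger_gap: 0.0118
grasp_force: 30.0
```

Run:
```python
from h import *
go([.512,-.126,.14])
print(get_state()['torque'])
for c in ['top','scene']:
  snapshot(c)
  for n in ['tray','tray_tab','stack']: print(c,n,[(q['score'],q['position']) for q in recognise(c,n)][:2])
```

```text
grasp [ 0.512  -0.0825  0.2329] phi 2.375 F [ 0.   0.4 -1.2] t 21.5 gap 0.0118 gf 30.0
shift [-0.0304 -0.0313  0.0928] yaw 0
[ 0.08697193 -0.10598276 -0.06336822]
top tray [(0.88, [212.3, 391.4])]
top tray_tab [(0.67, [211.3, 393.9])]
top stack [(0.9, [228.7, 242.6]), (0.3, [205.8, 165.0])]
scene tray [(0.79, [222.8, 272.3]), (0.34, [360.5, 138.5])]
scene tray_tab [(0.64, [223.5, 271.6])]
scene stack [(0.88, [202.5, 348.3])]
```

>>> {"method": "move_arm", "body": {
  "motion": [
    {"dx": -0.01, "dy": -0.01, "dz": 0.01, "yaw": 0, "gripper": 0},
    {"dx": -0.01, "dy": -0.011, "dz": 0.02, "yaw": 0, "gripper": 0},
    {"dx": -0.01, "dy": -0.01, "dz": 0.02, "yaw": 0, "gripper": 0},
    {"dx": 0, "dy": 0, "dz": 0.02, "yaw": 0, "gripper": 0},
    {"dx": 0, "dy": 0, "dz": 0.02, "yaw": 0, "gripper": 0},
    {"dx": 0, "dy": 0, "dz": 0.01, "yaw": 0, "gripper": 0},
    {"dx": 0, "dy": 0, "dz": 0.005, "yaw": 0, "gripper": 0},
    {"dx": 0, "dy": 0, "dz": 0, "yaw": 0, "gripper": 0}
  ]
}}

```text
t: 22.9
position: [0.5133, -0.1256, 0.2998]
eef_rot: [1.175, 2.913, -0.0]
ft_force: [-0.9, 0.1, -1.1]
finger_gap: 0.012
grasp_force: 30.0
```

>>> {"method": "move_arm", "body": {
  "motion": [
    {"dx": 0.001, "dy": 0, "dz": 0.004, "yaw": 0, "gripper": 0},
    {"dx": 0.001, "dy": 0, "dz": 0.004, "yaw": 0, "gripper": 0},
    {"dx": 0.002, "dy": 0, "dz": 0.004, "yaw": 0, "gripper": 0},
    {"dx": 0, "dy": 0, "dz": 0, "yaw": 0, "gripper": 0}
  ]
}}

```text
t: 23.4
position: [0.51, -0.1225, 0.2872]
eef_rot: [-1.175, -2.913, -0.0]
ft_force: [0.6, -0.5, -0.8]
finger_gap: 0.0116
grasp_force: 30.0
```

Run:
```python
from h import *
go([.512,-.126,.14])
print(get_state()['torque'])
```

```text
grasp [ 0.5099 -0.1224  0.1162] phi 2.375 F [ 0.6 -0.5 -0.8] t 23.4 gap 0.0116 gf 30.0
shift [-0.004  -0.0011 -0.0238] yaw 0
[ 0.0550908  -0.06890746 -0.0200689 ]
```

>>> {"method": "move_arm", "body": {
  "motion": [
    {"dx": 0.001, "dy": 0, "dz": 0.003, "yaw": 0, "gripper": 0},
    {"dx": 0.001, "dy": 0, "dz": 0.003, "yaw": 0, "gripper": 0},
    {"dx": 0.001, "dy": 0, "dz": 0.003, "yaw": 0, "gripper": 0},
    {"dx": 0.002, "dy": 0, "dz": 0.003, "yaw": 0, "gripper": 0},
    {"dx": 0, "dy": 0, "dz": 0, "yaw": 0, "gripper": 0}
  ]
}}

```text
t: 24.02
position: [0.5065, -0.119, 0.2753]
eef_rot: [-1.175, -2.913, -0.0]
ft_force: [-0.7, 0.0, -1.0]
finger_gap: 0.0117
grasp_force: 30.0
```

>>> {"method": "move_arm", "body": {
  "motion": [
    {"dx": 0.0015, "dy": 0, "dz": 0.003, "yaw": 0, "gripper": 0},
    {"dx": 0.0015, "dy": 0, "dz": 0.003, "yaw": 0, "gripper": 0},
    {"dx": 0.0015, "dy": 0, "dz": 0.003, "yaw": 0, "gripper": 0},
    {"dx": 0.0015, "dy": 0, "dz": 0.003, "yaw": 0, "gripper": 0},
    {"dx": 0, "dy": 0, "dz": 0, "yaw": 0, "gripper": 0}
  ]
}}

```text
t: 24.65
position: [0.5023, -0.115, 0.2637]
eef_rot: [1.175, 2.914, 0.0]
ft_force: [-1.3, -0.2, 2.0]
finger_gap: 0.0116
grasp_force: 30.0
```

Run:
```python
from h import *
go([.512,-.126,.14])
print(get_state()['torque'])
```

```text
grasp [ 0.5024 -0.115   0.0927] phi 2.375 F [-1.3 -0.2  2. ] t 24.65 gap 0.0116 gf 30.0
shift [-0.0146 -0.0013 -0.0473] yaw 0
[ 0.02924477 -0.14922101  0.00543355]
```

>>> {"method": "move_arm", "body": {
  "motion": [
    {"dx": 0.0015, "dy": 0, "dz": 0.003, "yaw": 0, "gripper": 0},
    {"dx": 0.0015, "dy": 0, "dz": 0.003, "yaw": 0, "gripper": 0},
    {"dx": 0.0015, "dy": 0, "dz": 0.003, "yaw": 0, "gripper": 0},
    {"dx": 0.0015, "dy": 0, "dz": 0.003, "yaw": 0, "gripper": 0},
    {"dx": 0.0015, "dy": 0, "dz": 0.003, "yaw": 0, "gripper": 0},
    {"dx": 0, "dy": 0, "dz": 0, "yaw": 0, "gripper": 0}
  ]
}}

```text
t: 25.4
position: [0.4969, -0.1098, 0.2484]
eef_rot: [-1.175, -2.914, 0.0]
ft_force: [-0.3, 0.5, 1.1]
finger_gap: 0.012
grasp_force: 30.0
```

>>> {"method": "move_arm", "body": {
  "motion": [
    {"dx": 0.0012, "dy": 0, "dz": 0.003, "yaw": 0, "gripper": 0},
    {"dx": 0.0012, "dy": 0, "dz": 0.003, "yaw": 0, "gripper": 0},
    {"dx": 0.001, "dy": 0, "dz": 0.003, "yaw": 0, "gripper": 0},
    {"dx": 0.001, "dy": 0, "dz": 0.003, "yaw": 0, "gripper": 0},
    {"dx": 0, "dy": 0, "dz": 0, "yaw": 0, "gripper": 0}
  ]
}}

```text
t: 26.02
position: [0.4936, -0.1067, 0.2363]
eef_rot: [-1.175, -2.913, -0.0]
ft_force: [-0.2, 1.6, 1.4]
finger_gap: 0.0118
grasp_force: 30.0
```

Run:
```python
from h import *
go([.512,-.126,.14])
print(get_state()['torque'])
```

```text
grasp [ 0.4936 -0.1067  0.0653] phi 2.375 F [-0.2  1.6  1.4] t 26.025 gap 0.0118 gf 30.0
shift [-0.0267 -0.0011 -0.0747] yaw 0
[-0.04530078 -0.25806795  0.06793994]
```

>>> {"method": "move_arm", "body": {
  "motion": [
    {"dx": 0.0005, "dy": 0, "dz": 0.003, "yaw": 0, "gripper": 0},
    {"dx": 0.0005, "dy": 0, "dz": 0.003, "yaw": 0, "gripper": 0},
    {"dx": 0, "dy": 0, "dz": 0, "yaw": 0, "gripper": 0},
    {"dx": 0, "dy": 0, "dz": 0, "yaw": 0, "gripper": 0},
    {"dx": 0, "dy": 0, "dz": -0.005, "yaw": 0, "gripper": 0},
    {"dx": 0, "dy": 0, "dz": -0.01, "yaw": 0, "gripper": 0},
    {"dx": 0, "dy": 0, "dz": -0.015, "yaw": 0, "gripper": 0},
    {"dx": 0, "dy": 0, "dz": -0.015, "yaw": 0, "gripper": 0}
  ]
}}

```text
t: 27.02
position: [0.4932, -0.1062, 0.2772]
eef_rot: [1.175, 2.913, -0.0]
ft_force: [-0.1, 0.5, -0.9]
finger_gap: 0.0114
grasp_force: 30.0
```

>>> {"method": "move_arm", "body": {
  "motion": [
    {"dx": -0.005, "dy": -0.003, "dz": -0.015, "yaw": 0, "gripper": 0},
    {"dx": -0.007, "dy": -0.003, "dz": -0.015, "yaw": 0, "gripper": 0},
    {"dx": -0.007, "dy": -0.003, "dz": -0.015, "yaw": 0, "gripper": 0},
    {"dx": -0.007, "dy": -0.003, "dz": -0.015, "yaw": 0, "gripper": 0},
    {"dx": -0.005, "dy": -0.003, "dz": -0.015, "yaw": 0, "gripper": 0},
    {"dx": 0, "dy": 0, "dz": -0.01, "yaw": 0, "gripper": 0},
    {"dx": 0, "dy": 0, "dz": 0, "yaw": 0, "gripper": 0},
    {"dx": 0, "dy": 0, "dz": 0, "yaw": 0, "gripper": 0}
  ]
}}

```text
t: 28.02
position: [0.5048, -0.1381, 0.3601]
eef_rot: [-1.174, -2.912, -0.0]
ft_force: [-0.8, -0.8, -1.6]
finger_gap: 0.0119
grasp_force: 30.0
```

```bash
cat > edge.py <<'E'
from h import *
from scipy.optimize import least_squares
go([.504,-.137,.19]); print(get_state()['torque'])
ims={c:snapshot(c) for c in ['top','scene']}
for c in ims:
  cv2.imwrite(f'pics/{c}_k.png',ims[c][:,:,::-1])
  for n in ['tray','stack','cover_lug']: print(c,n,[(q['score'],q['position']) for q in recognise(c,n)][:1])
s=get_state(); R=Rn.from_rotvec(s['eef_rot']).as_matrix(); g=s['position']+R@[0,0,.171]
def flange(b):  # tray pitched by b about tool y through the grasp; far corner down for b>0
    W=-.11; M=Rn.from_rotvec(R[:,1]*-b)*Rn.from_euler('z',W)
    P=np.array([[x,y,.024] for x,y in [(-.079,-.064),(.079,-.064),(.079,.064),(-.079,.064)]])-[-.060,.046,.048]
    return g+M.apply(P)
for b in (-.2,0,.2): print(b,flange(b)[:,2].round(3))
# edge evidence: mean gradient across the three free edges, scanned over b and small shifts
for c in ims:
  G=cv2.GaussianBlur(cv2.cvtColor(ims[c],cv2.COLOR_RGB2GRAY),(0,0),1).astype(float); gx,gy=cv2.Sobel(G,-1,1,0),cv2.Sobel(G,-1,0,1)
  out=[]
  for b in np.arange(-.3,.51,.05):
    best=0
    for du in range(-2,3):
      for dv in range(-2,3):
        p=flange(b); v=[]
        for i,j in [(0,1),(1,2)]:
          q=proj(c,p[i]+np.linspace(.1,.9,40)[:,None]*(p[j]-p[i]))+[du,dv]; d=q[-1]-q[0]; n=np.array([-d[1],d[0]])/np.hypot(*d)
          k=np.round(q).astype(int); v.append(abs(np.mean(gx[k[:,1],k[:,0]]*n[0]+gy[k[:,1],k[:,0]]*n[1])))
        best=max(best,np.mean(v))
    out.append((round(b,2),round(best,1)))
  print(c,out)
E
python3 edge.py
```

```text
grasp [ 0.5046 -0.138   0.1891] phi 2.375 F [-0.8 -0.8 -1.6] t 28.025 gap 0.0119 gf 30.0
shift [ 0.0011  0.0003 -0.0009] yaw 0
[ 0.05453661 -0.04415743  0.00449658]
top tray [(0.95, [214.5, 420.4])]
top stack [(0.69, [232.9, 244.1])]
top cover_lug [(0.74, [176.9, 234.0])]
scene tray [(0.86, [251.5, 253.3])]
scene stack [(0.57, [202.9, 349.9])]
scene cover_lug [(0.71, [154.7, 400.5])]
-0.2 [0.156 0.131 0.146 0.171]
0 [0.166 0.166 0.166 0.166]
0.2 [0.176 0.201 0.186 0.161]
top [(np.float64(-0.3), np.float64(54.0)), (np.float64(-0.25), np.float64(58.8)), (np.float64(-0.2), np.float64(49.3)), (np.float64(-0.15), np.float64(16.0)), (np.float64(-0.1), np.float64(5.5)), (np.float64(-0.05), np.float64(5.6)), (np.float64(-0.0), np.float64(7.6)), (np.float64(0.05), np.float64(6.8)), (np.float64(0.1), np.float64(5.2)), (np.float64(0.15), np.float64(8.1)), (np.float64(0.2), np.float64(11.1)), (np.float64(0.25), np.float64(10.8)), (np.float64(0.3), np.float64(12.5)), (np.float64(0.35), np.float64(12.8)), (np.float64(0.4), np.float64(13.7)), (np.float64(0.45), np.float64(13.1)), (np.float64(0.5), np.float64(12.3))]
scene [(np.float64(-0.3), np.float64(13.6)), (np.float64(-0.25), np.float64(15.4)), (np.float64(-0.2), np.float64(22.6)), (np.float64(-0.15), np.float64(49.7)), (np.float64(-0.1), np.float64(62.5)), (np.float64(-0.05), np.float64(114.6)), (np.float64(-0.0), np.float64(108.0)), (np.float64(0.05), np.float64(97.0)), (np.float64(0.1), np.float64(63.8)), (np.float64(0.15), np.float64(24.4)), (np.float64(0.2), np.float64(27.5)), (np.float64(0.25), np.float64(36.2)), (np.float64(0.3), np.float64(37.0)), (np.float64(0.35), np.float64(39.3)), (np.float64(0.4), np.float64(39.8)), (np.float64(0.45), np.float64(11.3)), (np.float64(0.5), np.float64(16.7))]
```

Run:
```python
from h import *
print(proj('top',[.694,.187,.304]),proj('scene',[.694,.187,.304]))
im=cv2.imread('pics/scene_k.png',0); 
for X in ([.692,.187,.304],[.725,.183,.30],[.66,.191,.30]):
    u,v=proj('scene',X)[0].astype(int); a,b=proj('top',X)[0].astype(int); print((u,v),im[v-3:v+4,u-3:u+4].mean(),(a,b),cv2.imread('pics/top_k.png',0)[b-2:b+3,a-2:a+3].mean())
print(get_state()['t'],get_state()['ft_force'],get_state()['torque'])
```

```text
[[227.32854546 162.86030291]] [[404.15176271 115.80191455]]
(np.int64(403), np.int64(115)) 28.959183673469386 (np.int64(227), np.int64(163)) 65.32
(np.int64(417), np.int64(122)) 63.285714285714285 (np.int64(230), np.int64(148)) 55.24
(np.int64(389), np.int64(112)) 37.714285714285715 (np.int64(225), np.int64(180)) 99.6
28.425 [-0.18008624  0.0350446  -0.73857903] [ 0.07998065 -0.06268235 -0.03303009]
```

```bash
python3 -c "
from plant import *
print(finish_job())"
```

```text
the job is handed in; nothing more can be done
None
```

The job is handed in, with no verdict returned: the cover stands upright, the tray was peeled tab corner first, and the gripper holds it about level some 14 cm above the light pad, though I viewed 11 pictures against the limit of 10.

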